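Stack the keyed kit trays and lock the cover

ROBOT

A 6-joint arm with a two-finger parallel gripper is mounted at the origin on the work surface. World frame = base frame: x ahead of the robot, y to its left, z up, the work surface at z = 0. Lengths are in m, angles in rad, forces in N, time in s.
With the tool pointing down it reaches from about 0.275 to 1 m from the base axis. Payload 8.4 kg.
Tool frame: the origin (TCP) lies on the centre line of the jaws, within the pads' length; the fingertips stand 17 mm ahead of it and the grasp point (between the pads) lies 2 mm behind it (bot.tcp_to_tips is the z of the fingertips in the tool frame, in m); z points along the fingers, y is the line along which they close (so a half turn about z gives the same grasp; the last joint's range is limited). The gripper opens to 85 mm and grips with 20 to 120 N. Pads are 22 mm wide; open, the fingers measure 114 mm over their backs; the gripper's body (76 mm by 85 mm) begins 54 mm behind the grasp point. The pads swing forward as they close: fully open they stand 13 mm farther back than shut.
Start: joints at [1.203, 0.353, 1.633, -0, 1.155, -0.002], TCP at [0.224, 0.584, 0.248] pointing down, gripper open.
Joint ranges: [-2.63, 2.63], [-0.92, 2.1], [0.06, 2.66], [-1.3, 4.44], [0, 2.69], [-3.02, 3.02]. Speed limits (rad/s): [2.22, 2.22, 2.79, 3.14, 3.14, 3.14].

INTERFACE

Orientations are given as a unit quaternion [x, y, z, w].
In Python, from workcell import bot, hand, kinematics, get_obs, vision, hand_in gives the robot as it stands. The module is installed in compiled form; this text tells all that it offers. Calls block until the motion is done:
- bot.reach(position, orientation): joint-space move of the TCP to a pose.
- bot.servo_line(position, ori=None, velocity=0.15): straight line of the TCP; ori=None keeps the orientation; velocity is the mean speed in m/s.
- bot.goto_joints(angles): joint-space move.
- hand.move_gripper(opening, strength=None): finger opening in m; strength is the grip in N (None keeps the last); returns when the fingers have stopped.
- bot.dwell(seconds).
- kinematics.solve_ik(position, orientation): joint angles nearest the present ones, or None.
- get_obs(): the state.
- vision.read_camera(name): name is "scene" or "top" or "wrist"; returns a dict with "frame" (384x512x3 uint8, red, green, blue), "intrinsics" (3x3 intrinsics, pixels), "dist" ([k1, k2, p1, p2, k3] as OpenCV has them; the pictures are not rectified), "view" (4x4, takes a point from world to camera coordinates). Camera axes: x right, y down, z forward; pixel columns grow to the right and rows downward; lengths in m; the calibration is good to about 2 mm. A picture is of the moment at which its call begins. There is no depth.
A pose or a line that the arm cannot do raises bot.IKError and nothing moves.
- hand_in(): hands the job in; it is judged then, once.
The state is a dict: "time_s": time; "joint_pos": joint angles; "joint_vel": joint speeds; "joint_efforts": joint torques, N m; "position": TCP position; "orientation": TCP orientation; "wrist_force": force on the tool from outside, world axes, zero at the start; "ft_torque": the same for the moment, N m; "gripper_width": finger opening in m; "grip_force": force on a finger pad.
Only numpy, scipy, OpenCV 4.12 (cv2) and the standard library are available. Lean on these libraries where they do the work, as an engineer would, in place of code of your own. Each camera call takes 0.05 s, during which the arm holds its last target. There are 200 camera calls.

TASK

Put the robotics kit away: swing both red turnbuttons clear, stack all the orange trays that are on the table on the dock, blue end over blue end so that every lug drops into the notch below and each tray sits fully home, then set the clear cover over the stack down on the dock's board and turn both turnbuttons fully across its top. The trays may go in any order; leave the other things on the table where they are.

Things in the scene. Friction and masses are not known exactly. Their poses are not given: they have to be found in the camera images.
- tray_a_c (a point): Centre of an orange tray with grey and white beams fixed in it (up to 7 mm deep), half-way up its 43 mm; outside 100 (own x) x 84 mm (own y). Below: a foot 7 mm high, 86 x 70 mm. Floor's upper side 11 mm above the bottom, walls 5 mm thick. Grip: the divider, 10 mm thick, 90 mm along own x through the middle, top 34 mm above the bottom, 32 mm free either side. 130 g. None if absent or held.
- tray_a_key (a point): Over that tray's lug: 47.5 mm from its middle along own +x, 7 mm above its bottom. This end wall is blue, with a notch 18 mm wide, 9 mm deep in its upper edge; the blue lug under it is 14 mm wide, 7 mm high. Stacked rightly the foot drops inside the walls below (2 mm play all round), lug in notch, each tray 36 mm above the last; turned wrongly the lug rides on the rim.
- tray_b_c (a point): Centre of an orange tray with small black wheels fixed in it (up to 7 mm deep), half-way up its 43 mm; outside 100 (own x) x 84 mm (own y). Shaped like tray_a. None if absent or held.
- tray_b_key (a point): Over that tray's lug: 47.5 mm from its middle along own +x, 7 mm above its bottom. As for tray_a.
- tray_c_c (a point): Centre of an orange tray with yellow and green gears fixed in it (up to 7 mm deep), half-way up its 43 mm; outside 100 (own x) x 84 mm (own y). Shaped like tray_a. None if absent or held.
- tray_c_key (a point): Over that tray's lug: 47.5 mm from its middle along own +x, 7 mm above its bottom. As for tray_a.
- dock_seat (a point): Middle of the dock's socket at rim height, 21 mm above the table; dock axes, z up. The dock is a fixed black board 160 (x) x 236 mm (y), 12 mm thick, with a grey socket 9 mm high shaped like a tray's rim (100 x 84 mm outside, 5 mm walls), its +x wall blue with an 18 mm gap for the lug. A tray seated here has its centre 14.5 mm above this point, the next 36 mm higher, and so on.
- dock_key (a point): Middle of the gap in the socket's blue wall, at rim height, 47.5 mm from dock_seat along its +x.
- cover_c (a point): Centre of the clear cover with blue edges, half-way up its 128 mm hood (handle not counted); open below, 124 (own x) x 108 mm (own y), inside 118 x 102 mm, 125 mm high. On top in the middle a black handle bar 60 mm long along own x, 12 thick, 30 high, its middle 79 mm above this point. 320 g. Goes on either way round; seated on the dock's board its centre is 55 mm above dock_seat. None while held.
- cover: The same cover; origin under its middle, at its lower edge. None while held.
- button_l (a joint): Turnbutton on the left (dock +y) post, rad: 0 = red arm along dock -y, straight across the cover's top (secured, at its stop); grows as the arm swings towards dock -x; 1.57 = arm parallel to dock x, pointing to -x; stop at 1.75. Stays where it is left (light friction, about 1 N at the knob). Trays and cover pass freely only above about 1.3.
- button_l_pivot (a point): That turnbutton's pivot: on its upright axis at the arm's underside, on top of an 18 mm thick post 95 mm from the socket's middle; 143 mm above the table, 3 mm above the seated cover's top. The arm is 18 mm wide, 7 mm thick and reaches 66 mm from the pivot.
- button_l_knob (a point): Middle of the upright round black knob on that arm: 16 mm in diameter, 28 mm high, 48 mm from the pivot's axis, 150 to 178 mm above the table.
- button_r (a joint): Turnbutton on the right (dock -y) post, rad: 0 = red arm along dock +y, straight across the cover's top (secured, at its stop); grows as the arm swings towards dock -x; 1.57 = arm parallel to dock x, pointing to -x; stop at 1.75. Stays where it is left (light friction, about 1 N at the knob). Trays and cover pass freely only above about 1.3.
- button_r_pivot (a point): That turnbutton's pivot: on its upright axis at the arm's underside, on top of an 18 mm thick post 95 mm from the socket's middle; 143 mm above the table, 3 mm above the seated cover's top. The arm is 18 mm wide, 7 mm thick and reaches 66 mm from the pivot.
- button_r_knob (a point): Middle of the upright round black knob on that arm: 16 mm in diameter, 28 mm high, 48 mm from the pivot's axis, 150 to 178 mm above the table.
- controller: White robot controller box, 72 x 112 x 42 mm, lying in front of the dock; origin under its middle. Bystander.
- wheel: Black wheel lying flat, 56 mm across, 24 mm high; origin under its middle. Bystander.
- motor: Grey motor, 75 x 40 x 36 mm; origin under its middle. Bystander.
- beam: Grey beam lying flat, 120 x 16 x 8 mm; origin under its middle. Bystander.
- screwdriver: Small screwdriver lying on the table along own x; origin under its middle. Bystander.
Mind the look-alikes: they are no part of the job. Of the things that look like the cover, the larger one is meant. What is shaped like the part that bears tray_a_c but purple is not meant.

How it is judged:
By the outcome, as a careful person would: the job done as asked, in the order asked, and still so for the second after the job is handed in, with the robot touching nothing.
Of tray_a, tray_b, tray_c only 2 to 3 are there at a start; the rules pass over those that are not, and their reading is None.
At some moment in a run one of tray_a, tray_b, tray_c, cover may be knocked a few centimetres aside while the robot is not near it.
Once in a run the grip may slacken for a moment while it holds something.
It also fails if it takes over 210 s, if anything falls off the work surface, if the arm or the gripper's body presses on something with over 40 N, if the wrist force passes 120 N, or if a joint passes its speed limit or range.

## Working session

There is one attempt and no reset: what is moved stays moved. The work goes in short steps, each a Python script; the robot and the scene stay as the last script left them, time stands still between calls to the robot, and variables do not carry over. Pictures are saved under pics/ and viewed, at most 14 in all, crops included, and the job is handed in when it is done.

```bash
mkdir -p pics; ls; python3 - <<'E'
from workcell import vision,get_obs
import cv2,numpy as np
for n in ["scene","top"]:
    c=vision.read_camera(n); cv2.imwrite(f"pics/{n}0.png",cv2.resize(c["frame"][:,:,::-1],(800,600),interpolation=cv2.INTER_CUBIC))
    V=np.array(c["view"]);print(n,np.round(c["intrinsics"],1).tolist(),c["dist"],np.round(V,3).tolist(),(-V[:3,:3].T@V[:3,3]).round(3))
print(get_obs())
E
```

```text
pics
scene [[352.0, 0.0, 257.3], [0.0, 352.0, 192.8], [0.0, 0.0, 1.0]] [-0.06628727  0.          0.          0.          0.        ] [[-0.395, 0.919, -0.006, 0.206], [0.799, 0.34, -0.496, -0.328], [-0.454, -0.201, -0.868, 1.263], [0.0, 0.0, 0.0, 1.0]] [0.917 0.176 0.934]
top [[395.2, 0.0, 260.3], [0.0, 395.2, 191.2], [0.0, 0.0, 1.0]] [0.01999356 0.         0.         0.         0.        ] [[-0.003, -1.0, 0.002, -0.012], [-0.98, 0.003, -0.199, 0.498], [0.199, -0.003, -0.98, 1.12], [0.0, 0.0, 0.0, 1.0]] [ 0.265 -0.01   1.197]
{'time_s': 0.1, 'joint_pos': array([ 1.20259439e+00,  3.53584983e-01,  1.63407624e+00, -7.64977109e-06,
        1.15520054e+00, -2.39789801e-03]), 'joint_vel': array([-6.25836943e-04, -6.83687931e-05,  1.83179699e-04,  7.71989557e-04,
        6.29114011e-04, -6.08776607e-06]), 'joint_efforts': array([ 3.50988648e-04, -6.06353045e+01, -3.42823434e+01,  5.51314702e-05,
        4.04026592e-03, -3.11231395e-05]), 'position': array([0.22341373, 0.58325907, 0.24762589]), 'orientation': array([ 1.81882392e-01,  9.83320087e-01, -6.24332199e-04, -1.13471999e-04]), 'wrist_force': array([ 0.42057006, -0.00250875,  0.32822602]), 'ft_torque': array([ 0.00827515, -0.02304271, -0.04553808]), 'grip_force': 0.0, 'gripper_width': 0.08566879177792636}
```

View pics/scene0.png

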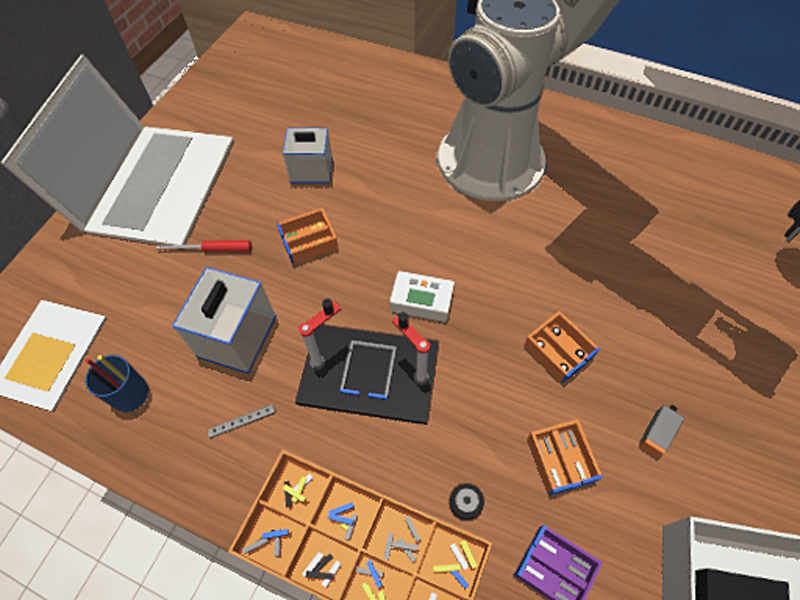

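View pics/top0.png

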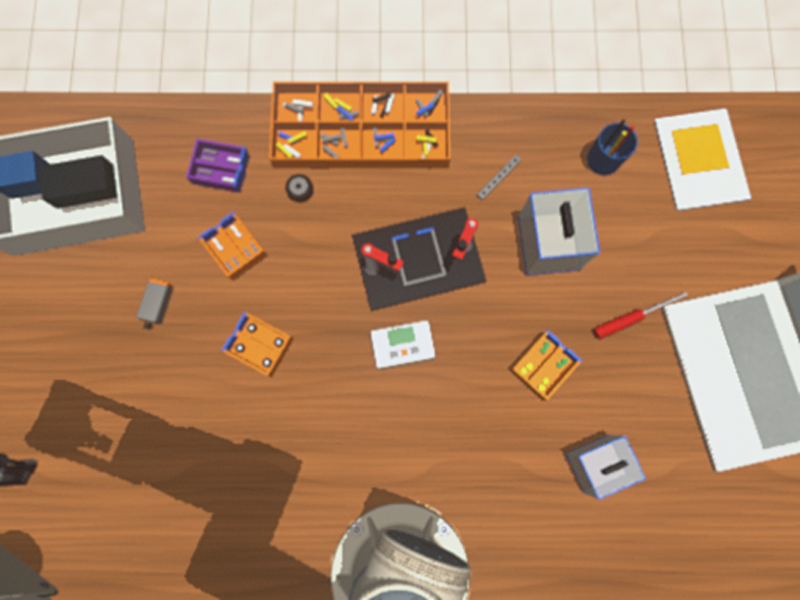

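The orange trays, in top-view 800 px coordinates, are a (beams) at 232,244, b (wheels) at 257,345 and c (gears) at 545,365. The look-alikes are the purple tray at 217,165, the orange organizer at 360,123 and the small cover at 610,467. The large cover, the one I want, is at 562,222. The dock is at 418,257, with its blue end up (+x).

```bash
cat > h.py <<'E'
from workcell import bot,hand,kinematics,get_obs,vision,hand_in
import cv2,numpy as np
from scipy.spatial.transform import Rotation as R
def cam(n,name=None,box=None,size=(800,600)):
    c=vision.read_camera(n)
    if name:
        f=c["frame"][:,:,::-1]
        if box: f=f[box[1]:box[3],box[0]:box[2]]
        cv2.imwrite(f"pics/{name}.png",cv2.resize(f,size,interpolation=cv2.INTER_CUBIC))
    return c
def ray(c,px,z):
    "pixels (N,2) -> world points (N,2) on plane z"
    u=cv2.undistortPoints(np.float64(px).reshape(-1,1,2),np.array(c["intrinsics"],float),np.array(c["dist"],float)).reshape(-1,2)
    V=np.array(c["view"]);o=-V[:3,:3].T@V[:3,3]
    d=np.c_[u,np.ones(len(u))]@V[:3,:3]
    return (o+d*((z-o[2])/d[:,2:]))[:,:2]
def hsv(c): return cv2.cvtColor(c["frame"],cv2.COLOR_RGB2HSV)
def orange(h): return cv2.inRange(h,(8,170,90),(20,255,255))
def blue(h): return cv2.inRange(h,(105,140,60),(125,255,255))
def red(h): return cv2.inRange(h,(0,170,90),(4,255,255))|cv2.inRange(h,(174,170,90),(180,255,255))
def blobs(m,amin=40):
    return [k for k in cv2.findContours(m,cv2.RETR_EXTERNAL,cv2.CHAIN_APPROX_NONE)[0] if cv2.contourArea(k)>amin]
def trays(c,z=.043):
    h=hsv(c);o,b=orange(h),blue(h);out=[]
    m=cv2.morphologyEx(o|b,cv2.MORPH_CLOSE,np.ones((5,5)))
    for k in blobs(m,300):
        w=ray(c,k,z);(cx,cy),(a,bb),t=cv2.minAreaRect(np.float32(w*1000))
        if not(75<min(a,bb)<103 and 88<max(a,bb)<122):continue
        mk=cv2.drawContours(np.zeros_like(o),[k],-1,255,-1)
        if cv2.countNonZero(mk&o)<.3*cv2.countNonZero(mk):continue
        yx=np.argwhere(mk&b)
        if len(yx)<5:continue
        bc=ray(c,yx[:,::-1],z).mean(0)*1000-[cx,cy]
        t=np.radians(t if a>bb else t+90);d=np.array([np.cos(t),np.sin(t)])
        if d@bc<0:t+=np.pi
        out.append((np.array([cx,cy])/1000,(t+np.pi)%(2*np.pi)-np.pi,sorted([round(a),round(bb)])))
    return out
def down(yaw):
    "tool down, tool x along yaw"
    return (R.from_euler('z',yaw)*R.from_euler('x',np.pi)).as_quat()
def ik(p,yaw): return kinematics.solve_ik(list(p),down(yaw))
def go(p,yaw): bot.reach(list(p),down(yaw))
def line(p,yaw=None,v=.15): bot.servo_line(list(p),None if yaw is None else down(yaw),v)
E
python3 - <<'E'
from h import *
c=cam("top")
for t in trays(c): print("tray",t)
s=.64
for n,p,z in [("seat",(418,257),.021),("key",(413,235),.021),("pivL",(370,250),.15),("knobL",(396,261),.178),("pivR",(472,225),.15),("knobR",(460,252),.178),("handle",(568,220),.158)]:
    print(n,ray(c,[np.array(p)*s],z).round(3))
print("board",ray(c,np.array([(353,236),(464,208),(485,282),(371,310)])*s,.012).round(3).tolist())
for k in blobs(red(hsv(c)),10):
    w=ray(c,k,.15);print("red",w.mean(0).round(3),np.round(cv2.minAreaRect(np.float32(w*1000))[1:] [0]))
# wrist camera look above dock
sp=ray(c,[np.array((418,257))*s],.021)[0]
q=[(y,ik((sp[0]-.05,sp[1],.42),y)) for y in np.arange(-3,3.1,.5)]
print([(y,None if j is None else j.round(2).tolist()) for y,j in q])
w=vision.read_camera("wrist");V=np.array(w["view"]);o=get_obs()
T=R.from_quat(o["orientation"]).as_matrix()
print("cam in tool",T.T@((-V[:3,:3].T@V[:3,3])-o["position"]),"axes",(V[:3,:3]@T).round(3).tolist(),w["intrinsics"][0])
E
```

```text
tray (array([ 0.3719541 , -0.27081631]), np.float64(-0.7597575813173023), [88, 103])
tray (array([0.41315363, 0.2665235 ]), np.float64(1.0776404785124303), [87, 105])
tray (array([0.60368286, 0.32428528]), np.float64(0.6772430636296409), [87, 109])
seat [[ 0.587 -0.036]]
key [[ 0.632 -0.026]]
pivL [[0.565 0.051]]
knobL [[0.537 0.005]]
pivR [[ 0.61  -0.129]]
knobR [[ 0.553 -0.104]]
handle [[ 0.616 -0.297]]
board [[0.633, 0.094], [0.692, -0.129], [0.538, -0.168], [0.483, 0.056]]
red [ 0.434 -0.376] [20. 89.]
red [0.539 0.004] [12. 18.]
red [ 0.559 -0.103] [18. 15.]
red [0.56  0.045] [55. 21.]
red [ 0.603 -0.124] [20. 44.]
[(np.float64(-3.0), [-0.07, 0.09, 1.59, 0.0, 1.46, -1.78]), (np.float64(-2.5), [-0.07, 0.09, 1.59, 0.0, 1.46, -2.28]), (np.float64(-2.0), [-0.07, 0.09, 1.59, 0.0, 1.46, -2.78]), (np.float64(-1.5), [-0.07, 0.09, 1.59, -0.0, 1.46, 3.0]), (np.float64(-1.0), [-0.07, 0.09, 1.59, -0.0, 1.46, 2.5]), (np.float64(-0.5), [-0.07, 0.09, 1.59, -0.0, 1.46, 2.0]), (np.float64(0.0), [-0.07, 0.09, 1.59, -0.0, 1.46, 1.5]), (np.float64(0.5), [-0.07, 0.09, 1.59, -0.0, 1.46, 1.0]), (np.float64(1.0), [-0.07, 0.09, 1.59, -0.0, 1.46, 0.5]), (np.float64(1.5), [-0.07, 0.09, 1.59, -0.0, 1.46, 0.0]), (np.float64(2.0), [-0.07, 0.09, 1.59, 0.0, 1.46, -0.5]), (np.float64(2.5), [-0.07, 0.09, 1.59, 0.0, 1.46, -1.0]), (np.float64(3.0), [-0.07, 0.09, 1.59, 0.0, 1.46, -1.5])]
cam in tool [ 0.08255799 -0.00117316 -0.12582684] axes [[-0.001, 1.0, -0.0], [-0.946, -0.001, -0.325], [-0.325, -0.0, 0.946]] [283.13811614   0.         254.51511873]
```

```bash
cat >> h.py <<'E'
def look(p,z,yaw,name=None,e=.0,box=None):
    "wrist view with the camera above p (shifted e along tool x), TCP height z"
    d=np.array([np.cos(yaw),np.sin(yaw)]);q=np.array(p)[:2]-(.083-e)*d
    go((*q,z),yaw); bot.dwell(.2); return cam("wrist",name,box)
E
python3 - <<'E'
from h import *
hand.move_gripper(.03,40)
dy=.24
c=look((.587,-.036),.38,dy+np.pi,"dock1",.03)
h=hsv(c)
for n,m,z in(("red",red(h),.15),("blue",blue(h),.021)):
    for k in blobs(m,30):
        w=ray(c,k,z);print(n,k.reshape(-1,2).mean(0).round(),w.mean(0).round(4),[np.round(v,1) for v in cv2.minAreaRect(np.float32(w*1000))])
E
```

```text
red [312. 107.] [0.554  0.0263] [array([554.2,  29.9]), array([77.5, 21.8]), np.float64(62.2)]
red [192. 104.] [ 0.5858 -0.116 ] [array([ 588.9, -117.5]), array([21.7, 76.8]), np.float64(64.2)]
blue [257. 251.] [0.8358 0.0281] [array([835.,  27.]), array([36.4, 35.3]), np.float64(22.8)]
blue [408. 253.] [0.7719 0.3231] [array([774.2, 320.9]), array([38.3, 91.8]), np.float64(80.1)]
blue [444. 207.] [0.6626 0.3499] [array([660.3, 349. ]), array([22.1, 30.9]), np.float64(36.3)]
blue [466. 197.] [0.6347 0.3851] [array([632.5, 387.8]), array([22. , 43.4]), np.float64(13.6)]
blue [  9. 198.] [ 0.8418 -0.456 ] [array([ 839.7, -457.2]), array([34.4, 83.8]), np.float64(86.7)]
blue [268. 145.] [ 0.6301 -0.0018] [array([629.8,  -1.9]), array([ 5.2, 32.6]), np.float64(13.8)]
blue [239. 145.] [ 0.6419 -0.0502] [array([641.6, -50.2]), array([ 5.2, 32.6]), np.float64(13.7)]
blue [487.  77.] [0.4312 0.3221] [array([429.6, 321. ]), array([19.4, 84.1]), np.float64(62.3)]
blue [52. 88.] [ 0.6231 -0.3765] [array([ 641., -372.]), array([158.6, 140. ]), np.float64(5.6)]
```

View pics/dock1.png

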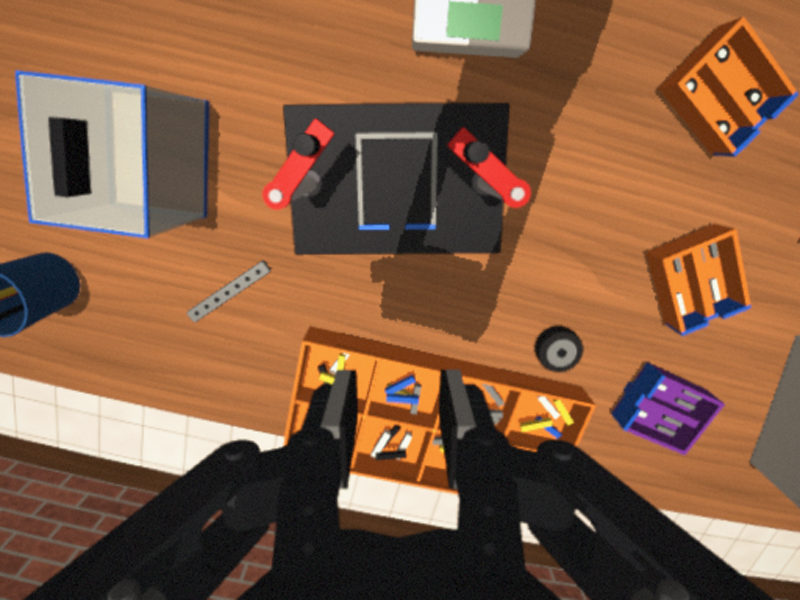

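Close view: left arm pivot is at (518,193) and its tip at (455,140). Right pivot is at (275,195) and its tip at (325,130). The blue socket wall is at (397,228). Next I swing the buttons clear.

```bash
cat >> h.py <<'E'
SEAT=np.array([.5898,-.0372]);DY=.237
def dockpt(x,y): return SEAT+R.from_euler('z',DY).as_matrix()[:2,:2]@[x,y]
def knob(s,th):
    "s=+1 left,-1 right: knob xy, radial yaw"
    a=np.arctan2(-s*np.cos(th),-np.sin(th))+DY
    return dockpt(0,s*.095)+.048*np.array([np.cos(a),np.sin(a)]),a
def swing(s,t0,t1,cage=.020,z=.173,tail=None):
    ths=np.linspace(t0,t1,7)
    # half turn of the tool that keeps joint 6 in mid range
    def cost(o):
        js=[ik((*knob(s,t)[0],z),knob(s,t)[1]+o) for t in ths]
        return 9 if any(j is None for j in js) else max(abs(j[5]) for j in js)
    off=min((0,np.pi),key=cost);p,a=knob(s,t0);print("j6",cost(off))
    go((*p,.27),a+off);hand.move_gripper(.045,20);line((*p,z),v=.12)
    hand.move_gripper(.0,20);print("knob width",get_obs()["gripper_width"])
    if cage: hand.move_gripper(cage,20)
    for t in ths[1:]:
        p,a=knob(s,t);line((*p,z),a+off,.08)
        f=np.linalg.norm(get_obs()["wrist_force"]);
        if f>12: print("force",t,f);break
    print("end",t,get_obs()["wrist_force"].round(1))
    hand.move_gripper(.045,20);line((*p,.27),v=.2)
E
python3 - <<'E'
from h import *
swing(1,.726,1.62);swing(-1,.884,1.62)
hand.move_gripper(.03,40)
c=look(SEAT,.38,DY+np.pi,"dock2",.03,)
h=hsv(c)
for n,m,z in(("red",red(h),.15),("blue",blue(h),.021)):
    for k in blobs(m,30):
        w=ray(c,k,z)
        if np.linalg.norm(w.mean(0)-SEAT)<.15:print(n,w.mean(0).round(4),[np.round(v,1) for v in cv2.minAreaRect(np.float32(w*1000))])
for t in trays(cam("top")):print(t)
print(get_obs()["time_s"])
E
```

```text
j6 1.4686523653856307
knob width 0.015149410429188718
end 1.62 [ 0.1 -1.1  0. ]
j6 1.8292435940204292
knob width 0.015311257952005547
end 1.62 [-0.5 -0.6  0.1]
red [ 0.5831 -0.1367] [array([ 586.3, -136. ]), array([75.3, 21.6]), np.float64(13.0)]
red [0.5371 0.0456] [array([540.8,  46.1]), array([76.6, 22.4]), np.float64(16.3)]
blue [ 0.6425 -0.0509] [array([642.3, -50.9]), array([ 5.1, 32.6]), np.float64(13.5)]
blue [ 0.6305 -0.0021] [array([630. ,  -1.1]), array([ 6.8, 32.6]), np.float64(17.6)]
(array([ 0.37304047, -0.27251825]), np.float64(-0.7656344454738075), [86, 100])
(array([0.41369427, 0.26715472]), np.float64(1.08382879935842), [87, 103])
(array([0.60395428, 0.32396906]), np.float64(0.6772430636296409), [88, 109])
18.4917
```

View pics/dock2.png

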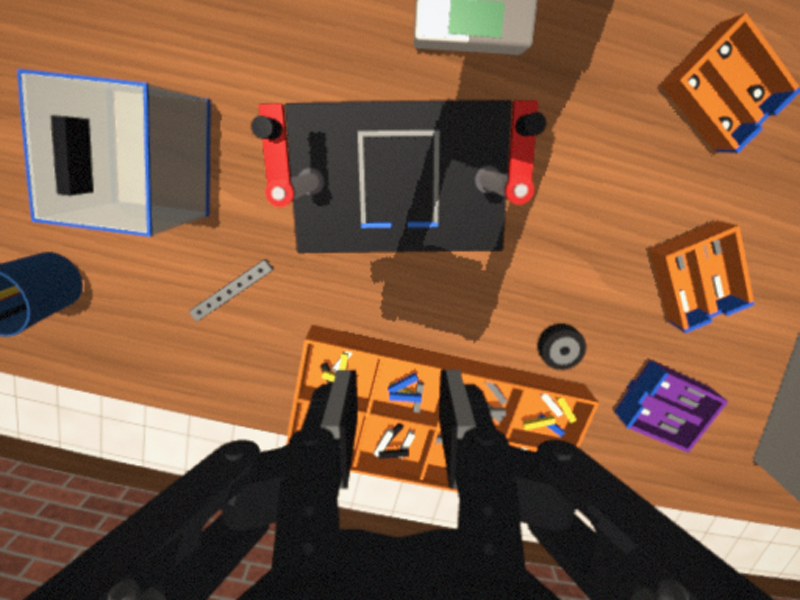

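Both arms now lie along dock -x, with knobs at (265,126) and (530,124), so the socket is clear. Next I refine the dock from closer and fetch the first tray (b).

```bash
cat >> h.py <<'E'
def near(p,z=.2,zr=.043,name=None):
    "close look at the tray near p (xy,yaw): refined (xy,yaw)"
    best=None
    for o in (0,np.pi,np.pi/2,-np.pi/2):
        d=p[1]+o;q=p[0]-.053*np.array([np.cos(d),np.sin(d)]);j=ik((*q,z),d)
        if j is not None and (best is None or abs(j[5])<best[0]):best=(abs(j[5]),d)
    c=look(p[0],z,best[1],name,.03)
    t=[t for t in trays(c,zr) if np.linalg.norm(t[0]-p[0])<.08]
    print("near",t);return min(t,key=lambda t:np.linalg.norm(t[0]-p[0])) if t else None
def pick(t):
    "grip divider of the tray t on the table; returns tool yaw offset relative to tray yaw"
    def cost(o):
        js=[ik((*t[0],.2),t[1]+o),ik((*SEAT,.2),DY+o)]
        return 9 if any(j is None for j in js) else max(abs(j[5]) for j in js)
    o=min((0,np.pi),key=cost);print("j6",cost(o))
    hand.move_gripper(.035,60);go((*t[0],.13),t[1]+o);line((*t[0],.0385),v=.12)
    hand.move_gripper(0,60);print("w",get_obs()["gripper_width"],get_obs()["grip_force"])
    line((*t[0],.30),v=.25);bot.dwell(.1);s=get_obs();print("held",s["gripper_width"],s["wrist_force"].round(2));return o
E
python3 - <<'E'
from h import *
c=look(SEAT,.2,DY+np.pi,None,.02)
h=hsv(c);P=[]
for k in blobs(blue(h),30):
    w=ray(c,k,.021)
    if np.linalg.norm(w.mean(0)-SEAT)<.1:
        r=cv2.minAreaRect(np.float32(w*1000));print(r);P.append(r[0])
P=np.array(sorted(P,key=lambda p:p[1]))/1000;d=P[1]-P[0];yaw=np.arctan2(d[1],d[0])-np.pi/2
print("seat",P.mean(0)-.0475*np.array([np.cos(yaw),np.sin(yaw)]),yaw)
# grey frame rectangle, incl. blue
m=cv2.inRange(h,(0,0,75),(180,70,255))|blue(h)
for k in blobs(cv2.morphologyEx(m,cv2.MORPH_CLOSE,np.ones((3,3))),300):
    w=ray(c,k,.021);r=cv2.minAreaRect(np.float32(w*1000))
    if np.linalg.norm(np.array(r[0])/1000-SEAT)<.06: print("frame",r)
cv2.imwrite("pics/dock3.png",c["frame"][:,:,::-1])
b=near((np.array([.4137,.2671]),1.084))
E
```

```text
((629.6516723632812, -1.9999675750732422), (6.732623100280762, 33.21368408203125), 13.592422485351562)Traceback (most recent call last):
  File "<stdin>", line 8, in <module>
IndexError: index 1 is out of bounds for axis 0 with size 1
```

```bash
python3 - <<'E'
from h import *
c=look(SEAT,.24,DY+np.pi,"dock3",.03)
h=hsv(c)
for k in blobs(blue(h),10):
    w=ray(c,k,.021);print(k.reshape(-1,2).mean(0),cv2.minAreaRect(np.float32(w*1000)))
b=near((np.array([.4137,.2671]),1.084))
E
```

```text
[445.33333333 290.        ] ((759.6824340820312, 299.7649230957031), (4.17137336730957, 10.343989372253418), 71.02860260009766)
[259.86407767 299.05825243] ((833.5451049804688, 27.817407608032227), (40.21888732910156, 37.7707633972168), 13.323675155639648)
[456.34883721 299.13178295] ((775.9392700195312, 324.8211669921875), (46.71221160888672, 96.16138458251953), 79.44827270507812)
[505.19298246 242.26315789] ((662.7421264648438, 351.29156494140625), (34.08005905151367, 19.415613174438477), 22.5380802154541)
[236.11538462 162.27884615] ((642.0172729492188, -50.428680419921875), (5.072439193725586, 33.62522888183594), 13.47530746459961)
[276.77906977 161.77906977] ((629.6277465820312, -1.5980758666992188), (6.333953380584717, 32.43471908569336), 13.566240310668945)
[ 86.75       102.49509804] ((614.9786376953125, -237.74424743652344), (117.0230484008789, 4.137085437774658), 5.603723526000977)
[  6.83692308 111.96923077] ((644.8804931640625, -336.2405090332031), (23.84695053100586, 179.77609252929688), 88.50615692138672)
near [(array([0.4170166 , 0.26926782]), np.float64(1.0162755877796874), [92, 107])]
```

View pics/dock3.png

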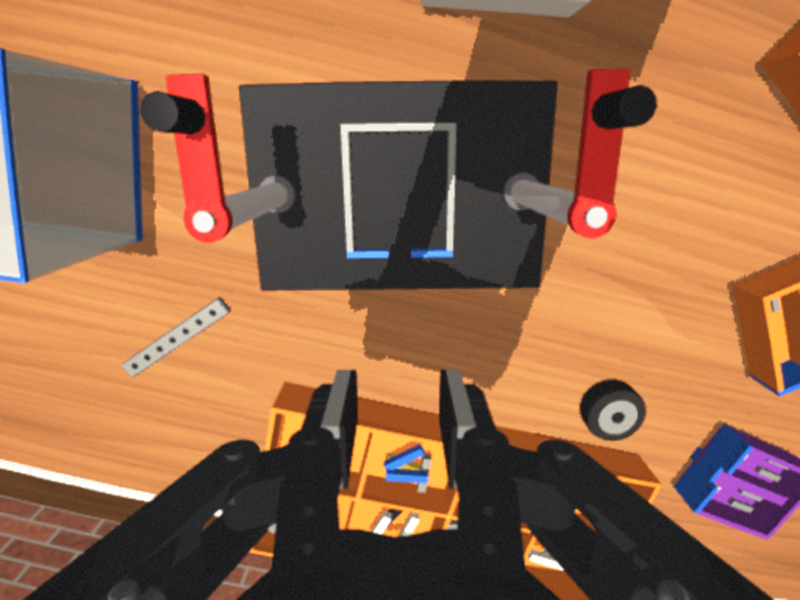

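Socket outer corners are at (341,125), (456,124), (452,257) and (348,257), with the blue wall at row 255. The dock estimate is consistent. The tray rectangle came out slightly too large, so I check its mask.

```bash
python3 - <<'E'
from h import *
c=cam("wrist")
cv2.imwrite("pics/_raw.png",c["frame"][:,:,::-1])
h=hsv(c);m=cv2.morphologyEx(orange(h)|blue(h),cv2.MORPH_CLOSE,np.ones((5,5)))
im=c["frame"][:,:,::-1].copy();cv2.drawContours(im,blobs(m,300),-1,(255,0,255),1)
cv2.imwrite("pics/b1.png",cv2.resize(im[:260],(800,406)))
for (x,y) in [(100,60),(400,60),(255,30)]:print(h[y,x])
import json;print({k:np.array(c[k]).tolist() for k in("view",)})
E
```

```text
[ 12 158 110]
[ 13 162 192]
[ 12 163 197]
{'view': [[0.46937402598769823, 0.8829993253753342, 0.0004638047062040426, -0.4290515995207915], [0.8349128678534373, -0.4439836628519742, 0.32526759785335946, -0.3056717235356389], [0.28741699118328023, -0.15228492541039804, -0.9456218983673662, 0.23934362658182895], [0.0, 0.0, 0.0, 1.0]]}
```

View pics/b1.png

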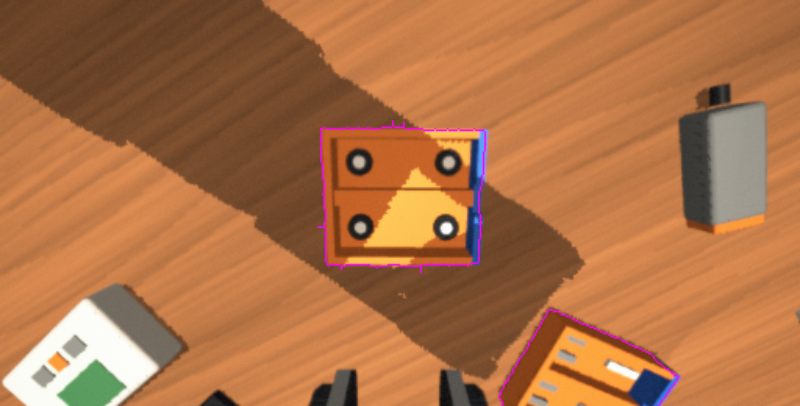

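Tray b has wheels and its blue end at the right (478,197). The mask had only thin whiskers of wood; opening it fixes that.

```bash
sed -i "s/(8,170,90),(20,255,255)/(6,180,60),(24,255,255)/; s/^SEAT=.*/SEAT=np.array([.5897,-.0373]);DY=.240/" h.py
python3 - <<'E'
s=open('h.py').read()
s=s.replace("np.ones((5,5)))\n    for k in blobs(m,300)","np.ones((5,5)));m=cv2.morphologyEx(m,cv2.MORPH_OPEN,np.ones((9,9)) if len(o)==384 and big else np.ones((3,3)))\n    for k in blobs(m,300)").replace("def trays(c,z=.043):","def trays(c,z=.043,big=False):").replace("in trays(c,zr)","in trays(c,zr,True)")
open('h.py','w').write(s)
E
cat >> h.py <<'E'
def place(o,n,dx=0,dy=0):
    "lower the held tray onto level n"
    p=dockpt(dx,dy);zb=.014+.036*n;zt=zb+.0385
    go((*p,.30 ),DY+o)
    line((*p,zt+.03),v=.2);line((*p,zt+.009),v=.06)
    for k in range(9):
        line((*p,zt+.009-.0012*(k+1)),v=.03);f=get_obs()["wrist_force"]
        if abs(f[2])>8:break
    print("down",round(get_obs()["position"][2]-zt,4),f.round(1))
E
python3 - <<'E'
from h import *
px=np.array([(341,125),(456,124),(452,257),(348,257)])*.64
c={"intrinsics":vision.read_camera("wrist")["intrinsics"]}
t=near((np.array([.4137,.2671]),1.06),.2)
if t and t[2][0]<90 and t[2][1]<106:
    o=pick(t);print("o",o)
E
```

```text
near [(array([0.41579993, 0.26839941]), np.float64(1.0794853833575822), [85, 100])]
j6 1.2650893830373606
w 0.008342529742317898 59.8108845949173
held 0.007817793944918066 [ 0.15  0.39 -1.3 ]
o 0
```

```bash
python3 - <<'E'
from h import *
o=0
place(o,0)
s=get_obs();print(s["gripper_width"],s["position"],s["time_s"])
cam("wrist","p1")
E
```

```text
down 0.0009 [-6.1  0.4 18. ]
0.008083462191247965 [ 0.58989099 -0.03732953  0.05340793] 31.4167
```

View pics/p1.png

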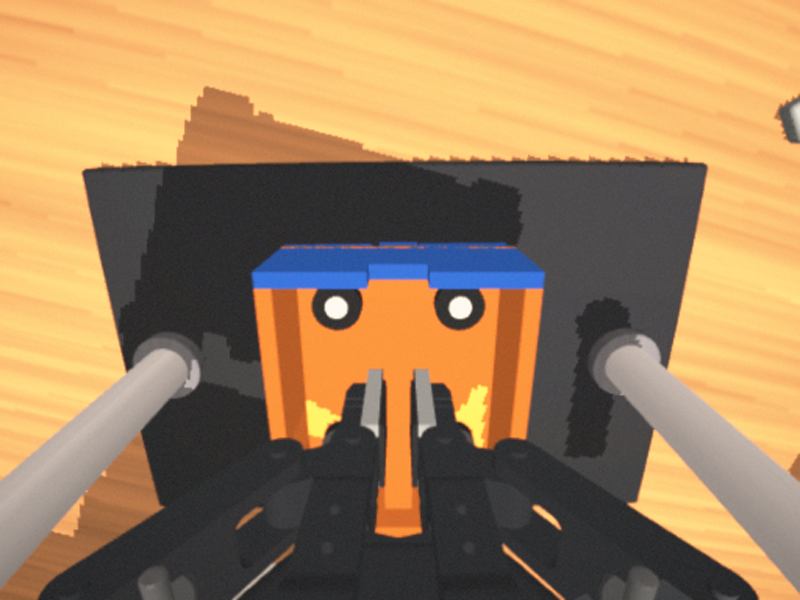

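Tray b is down, with its lug at the blue gap and the TCP 0.9 mm from nominal, so it is seated. I release it, verify, and go to tray a.

```bash
cat >> h.py <<'E'
def release():
    hand.move_gripper(.035,60);p=get_obs()["position"];line((p[0],p[1],.30),v=.25)
E
python3 - <<'E'
from h import *
release()
print("stack");t=near((SEAT,DY),.24,.057)
r=R.from_euler('z',-DY).as_matrix()[:2,:2]
if t:print((r@(t[0]-SEAT)*1000).round(1))
ts=trays(cam("top"));[print(x) for x in ts]
a=min(ts,key=lambda x:np.linalg.norm(x[0]-[.604,.324]))
t=near(a,.2)
if t and t[2][0]<90 and t[2][1]<106: print("o",pick(t))
print(get_obs()["time_s"])
E
```

```text
stack
near [(array([ 0.59188806, -0.03852252]), np.float64(0.23885197730561591), [83, 100])]
[ 1.8 -1.7]Traceback (most recent call last):
  File "<stdin>", line 7, in <module>
ValueError: min() iterable argument is empty
```

```bash
cat >> h.py <<'E'
def held(img=None):
    "blue end wall of the held tray seen by the wrist camera (o=0): centroid column and lower-edge row"
    f=vision.read_camera("wrist")["frame"] if img is None else img
    m=blue(cv2.cvtColor(f,cv2.COLOR_RGB2HSV));m[:130]=0;m[215:]=0;m[:,:140]=0;m[:,370:]=0
    k=max(blobs(m,30),key=cv2.contourArea).reshape(-1,2)
    lo=k[(k[:,0]<215)|(k[:,0]>290)]
    return k[:,0].min(),k[:,0].max(),np.percentile(lo[:,1],85)
E
python3 - <<'E'
s=open('h.py').read()
s=s.replace("def orange(h): return cv2.inRange(h,(6,180,60),(24,255,255))","def orange(h,big): return cv2.inRange(h,(6,180,60),(24,255,255)) if big else cv2.inRange(h,(8,170,90),(20,255,255))").replace("orange(h),blue(h)","orange(h,big),blue(h)")
s=s.replace("np.ones((9,9)) if len(o)==384 and big else np.ones((3,3))","np.ones((9,9)) if big else np.ones((1,1))").replace("o=min((0,np.pi),key=cost);print(\"j6\"","o=0;print(\"j6\"")
open('h.py','w').write(s)
E
python3 - <<'E'
from h import *
print("ref",held(cv2.resize(cv2.imread("pics/p1.png"),(512,384))[:,:,::-1].copy()))
ts=trays(cam("top"));[print(x) for x in ts]
a=min(ts,key=lambda x:np.linalg.norm(x[0]-[.604,.324]))
t=near(a,.2)
if t and t[2][0]<90 and t[2][1]<106: print("o",pick(t)); cam("wrist","p2"); print("held",held())
print(get_obs()["time_s"])
E
```

```text
ref (np.int32(161), np.int32(348), np.float64(183.0))
(array([0.60395276, 0.32363495]), np.float64(0.6706643899468725), [87, 110])
near []
36.45
```

```bash
python3 - <<'E'
from h import *
c=cam("wrist");h=hsv(c);m=cv2.morphologyEx(orange(h,1)|blue(h),cv2.MORPH_CLOSE,np.ones((5,5)));m=cv2.morphologyEx(m,cv2.MORPH_OPEN,np.ones((9,9)))
im=c["frame"][:,:,::-1].copy();cv2.drawContours(im,blobs(m,300),-1,(255,0,255),1)
cv2.imwrite("pics/a1.png",cv2.resize(im,(640,480)))
for k in blobs(m,300):print(cv2.minAreaRect(np.float32(ray(c,k,.043)*1000)))
E
```

```text
((908.6431884765625, 155.5108184814453), (28.794464111328125, 101.73168182373047), 73.12675476074219)
((778.69921875, 143.8951416015625), (41.528770446777344, 87.26318359375), 0.5807546973228455)
((540.4322509765625, -17.566162109375), (69.23805236816406, 18.518232345581055), 84.42278289794922)
((789.6367797851562, 252.97540283203125), (33.319740295410156, 62.42445373535156), 89.90546417236328)
((618.0159912109375, 322.87164306640625), (90.98974609375, 69.01130676269531), 38.368919372558594)
((584.8951416015625, 337.1405334472656), (74.32036590576172, 35.9985466003418), 38.069969177246094)
```

View pics/a1.png

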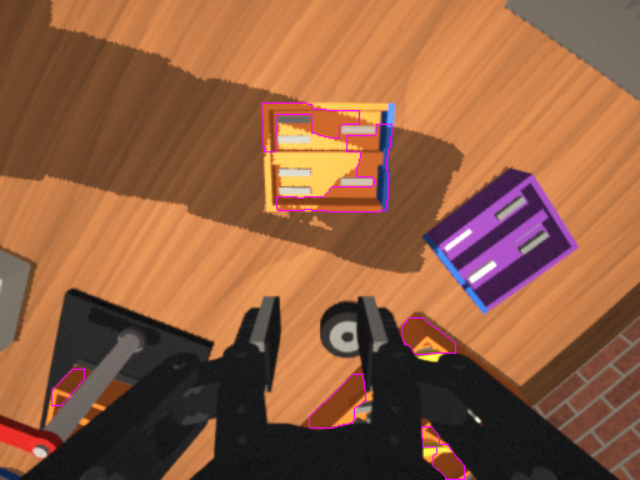

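The tray's mask is broken by the white beams and the overexposed rim. I fill the contours first and add a bright-rim colour range.

```bash
python3 - <<'E'
s=open('h.py').read()
s=s.replace("m=cv2.morphologyEx(m,cv2.MORPH_OPEN,","m=cv2.drawContours(m,blobs(m,20),-1,255,-1);m=cv2.morphologyEx(m,cv2.MORPH_OPEN,")
s=s.replace("cv2.inRange(h,(6,180,60),(24,255,255)) if big","cv2.inRange(h,(6,180,60),(24,255,255))|cv2.inRange(h,(15,100,225),(30,255,255)) if big")
s=s.replace("(105,140,60),(125,255,255))","(105,140,60),(125,255,255))|cv2.inRange(h,(100,90,200),(125,255,255))")
open('h.py','w').write(s)
E
python3 - <<'E'
from h import *
print("ref",held(cv2.resize(cv2.imread("pics/p1.png"),(512,384))[:,:,::-1].copy()))
t=near((np.array([.604,.324]),.671),.2)
if t and t[2][0]<90 and t[2][1]<106: print("o",pick(t)); cam("wrist","p2"); print("held",held())
print(get_obs()["time_s"])
E
```

```text
ref (np.int32(161), np.int32(348), np.float64(183.0))
near [(array([0.60951147, 0.3264549 ]), np.float64(0.6705121902905744), [84, 100])]
j6 1.3898357925911302
w 0.008159613482786482 61.752222776412964
held 0.00846916423728404 [ 0.85 -0.7  -2.29]
o 0
held (np.int32(163), np.int32(346), np.float64(184.0))
41.3333
```

```bash
python3 - <<'E'
from h import *
place(0,1,.0004,0)
s=get_obs();print(s["gripper_width"],held(),s["time_s"])
cam("wrist","p3")
E
```

```text
down 0.0012 [-6.3 -0.5 17.4]
0.008161898730480678 (np.int32(161), np.int32(347), np.float64(185.0)) 46.2583
```

View pics/p3.png

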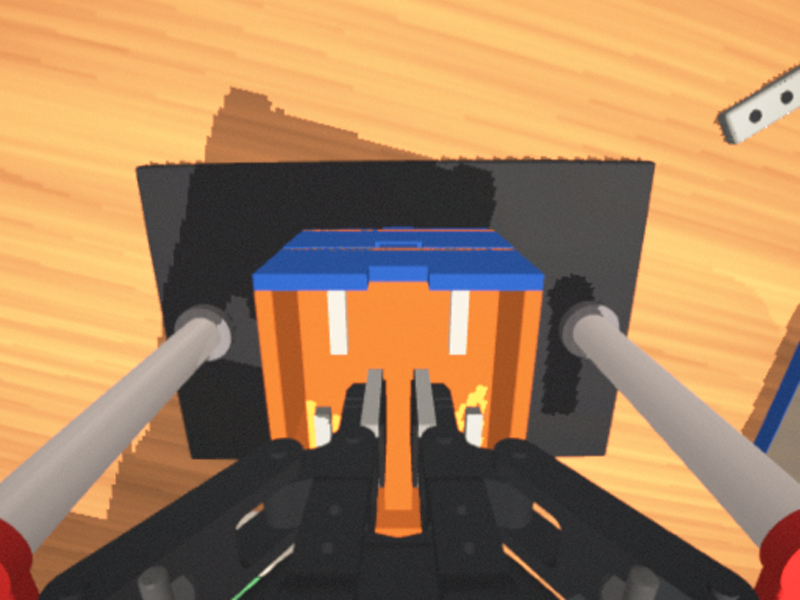

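Tray a's lug is in the notch of tray b (398,245) and it is fully home (1.2 mm from nominal). Tray c is next.

```bash
python3 - <<'E'
from h import *
release()
near((SEAT,DY),.26,.093)
go((.40,-.15,.35),0.)
ts=trays(cam("top"));[print(x) for x in ts]
ts=[x for x in ts if x[0][1]<-.15]
a=min(ts,key=lambda x:np.linalg.norm(x[0]-[.373,-.272])) if ts else (np.array([.373,-.272]),-.763)
t=near(a,.2)
if t and t[2][0]<90 and t[2][1]<106:
    pick(t); H=held();print("held",H)
    if abs(H[2]-184)<6:
        place(0,2,(H[2]-183.5)*.00043,0);print(held(),get_obs()["gripper_width"]);cam("wrist","p4")
print(get_obs()["time_s"])
E
```

```text
near [(array([ 0.59154993, -0.03876294]), np.float64(0.24074711602682974), [84, 100])]
(array([ 0.37319571, -0.27262698]), np.float64(-0.7623722728755418), [86, 99])
(array([ 0.59862006, -0.03842507]), np.float64(0.23671791974510814), [90, 116])
near [(array([ 0.37437509, -0.27615839]), np.float64(-0.7612789120900096), [85, 100])]
j6 1.69329970181761
w 0.008021183031536486 59.303762912750244
held 0.007913627187204059 [-0.87  0.03 -0.96]
held (np.int32(162), np.int32(346), np.float64(189.0))
down 0.0009 [-4.9 -0.6 15.1]
(np.int32(162), np.int32(347), np.float64(189.0)) 0.008290555751090774
61.2917
```

```bash
cat >> h.py <<'E'
def findcover(p,yaw,name=None,zt=.128,z=.36):
    c=look(p,z,yaw,name,.03);h=hsv(c)
    m=cv2.morphologyEx(cv2.inRange(h,(105,110,50),(128,255,255)),cv2.MORPH_CLOSE,np.ones((3,3)))
    out=[]
    for k in blobs(m,200):
        w=ray(c,k,zt);(cx,cy),(a,b),t=cv2.minAreaRect(np.float32(w*1000))
        if np.hypot(cx/1000-p[0],cy/1000-p[1])<.08 and min(a,b)>80:
            t=np.radians(t if a>b else t+90);t=(t+np.pi/2)%np.pi-np.pi/2
            mk=cv2.drawContours(np.zeros_like(m),[k],-1,255,-1);mk=cv2.erode(mk,np.ones((9,9)))
            hb=[q for q in blobs(mk&cv2.inRange(h,(0,0,0),(180,255,45)),60)]
            hh=[cv2.minAreaRect(np.float32(ray(c,q,zt+.03)*1000)) for q in hb]
            out.append((np.array([cx,cy])/1000,t,(a,b),hh))
    return out
E
python3 - <<'E'
from h import *
release()
print(near((SEAT,DY),.30,.129))
for x in findcover((.616,-.297),np.pi+.1,"cov"):print(x)
print(get_obs()["time_s"])
E
```

```text
near [(array([ 0.59154852, -0.03859738]), np.float64(0.24087627933969857), [84, 100])]
(array([ 0.59154852, -0.03859738]), np.float64(0.24087627933969857), [84, 100])
(array([ 0.58400305, -0.31980222]), np.float64(0.11512992698510338), (123.95088195800781, 108.14136505126953), [])
65.9917
```

View pics/cov.png

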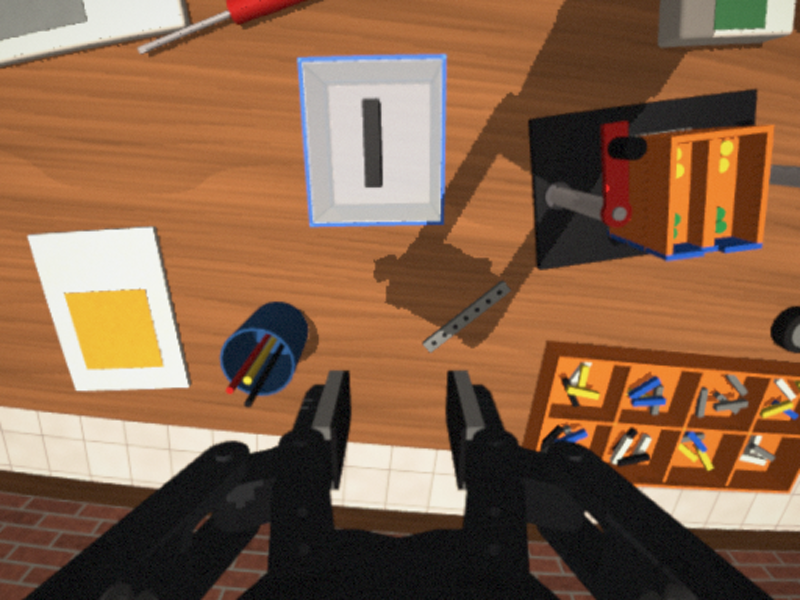

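The large cover's top outline is at (300..445, 57..225) and its handle at (372,142). It has been shifted from the first view. I grip the handle and cover the stack.

```bash
python3 - <<'E'
from h import *
c=cam("wrist");print("handle ray",ray(c,[np.array((372,142))*.64],.158))
p,yaw=np.array([.5840,-.3198]),.115
def cost(o):
    js=[ik((*p,.3),yaw+o),ik((*SEAT,.36),DY+o),ik((*SEAT,.161),DY+o)]
    return 9 if any(j is None for j in js) else max(abs(j[5]) for j in js)
o=min((0,np.pi),key=cost);print(o,cost(o))
hand.move_gripper(.04,100);go((*p,.25),yaw+o);line((*p,.149),v=.1)
hand.move_gripper(0,100);print(get_obs()["gripper_width"])
line((*p,.36),v=.2);bot.dwell(.2);s=get_obs();print("held",s["gripper_width"],s["wrist_force"].round(2),s["ft_torque"].round(2))
d=dockpt(0,0)+[.0006,-.0004]
line((*d,.36),DY+o,.15)
s=get_obs();print(s["gripper_width"],s["wrist_force"].round(2),s["time_s"])
cam("wrist","c1");c=cam("scene","c2")
E
```

```text
handle ray [[ 0.582987   -0.31952658]]
0 1.2650893830373606
0.010233343760132189
held 0.010388359724545302 [-0.21 -0.11 -3.68] [-0.02  0.01  0.03]
0.010186997120229553 [-0.63  0.57 -3.86] 73.8083
```

View pics/c2.png

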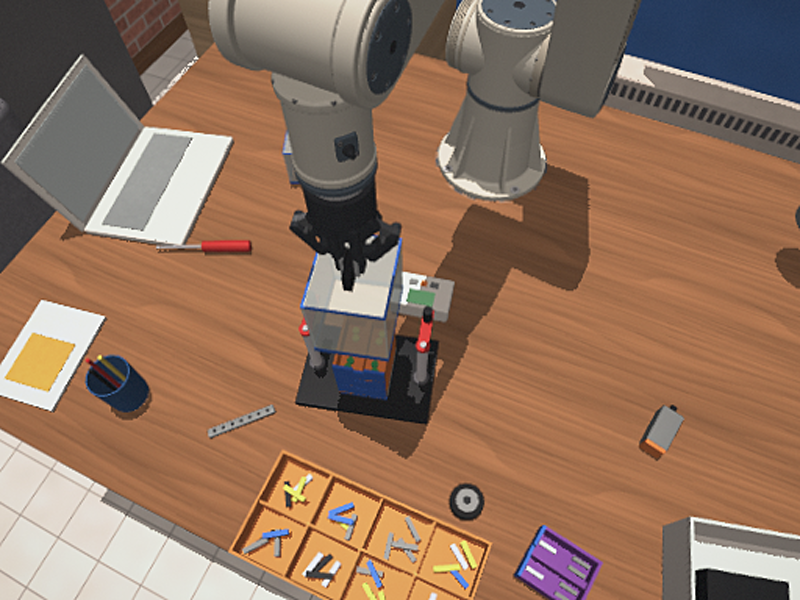

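The cover hangs squarely over the stack at (350,300), with the arms clear. I lower it.

```bash
python3 - <<'E'
from h import *
d=dockpt(0,0)+[.0006,-.0004]
zt=.161
for z in np.r_[np.linspace(.34,zt+.004,12),zt+.002,zt,zt-.001,zt-.002]:
    line((*d,z),v=.08 if z>.17 else .03);f=get_obs()["wrist_force"]
    if np.linalg.norm(f-[-.4,.3,-3.8])>8:break
print("z-zt",get_obs()["position"][2]-zt,f.round(1),get_obs()["gripper_width"])
if z<zt+.005:
    hand.move_gripper(.04,60);line((*d,.27),v=.2)
    for x in findcover(d,np.pi+DY,"c3",.140):print(x)
print(get_obs()["time_s"])
E
```

```text
z-zt 0.0004190531796186281 [-4.8  3.6 11.7] 0.010379533150885668
(array([ 0.58986285, -0.03875156]), np.float64(0.23898798161353474), (124.1134033203125, 111.50788879394531), [((601.684814453125, -36.09278869628906), (32.933631896972656, 8.987628936767578), 13.96248722076416)])
83.2167
```

View pics/c3.png

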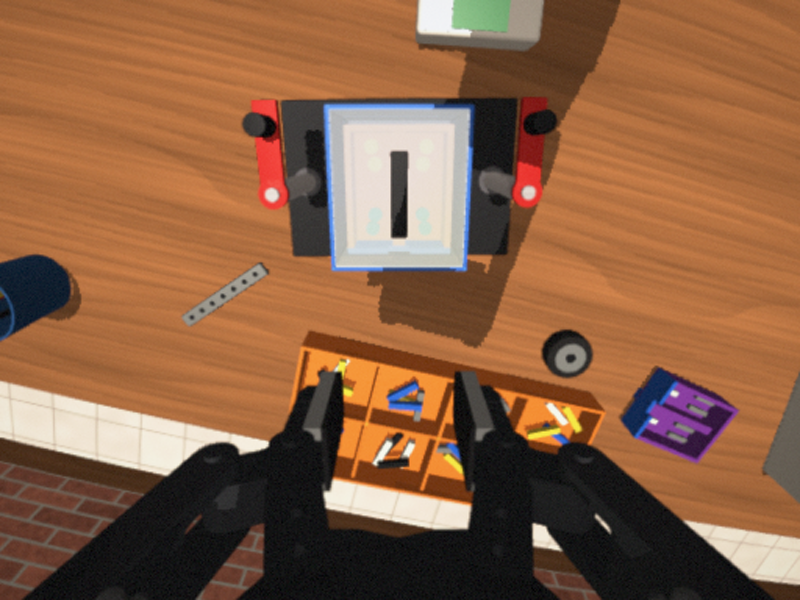

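The cover is seated, with its outline centred on the dock (398,187). I close both turnbuttons.

```bash
python3 - <<'E'
from h import *
swing(1,1.6,-.06);swing(-1,1.6,-.06)
c=look(SEAT,.38,DY+np.pi,"fin",.03);h=hsv(c)
for k in blobs(red(h),30):
    w=ray(c,k,.15)
    if np.linalg.norm(w.mean(0)-SEAT)<.15:print("red",w.mean(0).round(4),[np.round(v,1) for v in cv2.minAreaRect(np.float32(w*1000))])
print(get_obs()["time_s"])
E
```

```text
j6 1.4432940332936068
knob width 0.015031124139384802
end -0.06 [-2.9 -0.2 -0.7]
j6 2.088946267379255
knob width 0.014686271109250292
end -0.06 [-0.5 -0.2  0.1]
red [ 0.6052 -0.1002] [array([ 607.7, -103.1]), array([20.6, 75.7]), np.float64(13.3)]
red [0.5738 0.0245] [array([573.4,  28.1]), array([20.5, 75.7]), np.float64(14.0)]
99.8333
```

View pics/fin.png

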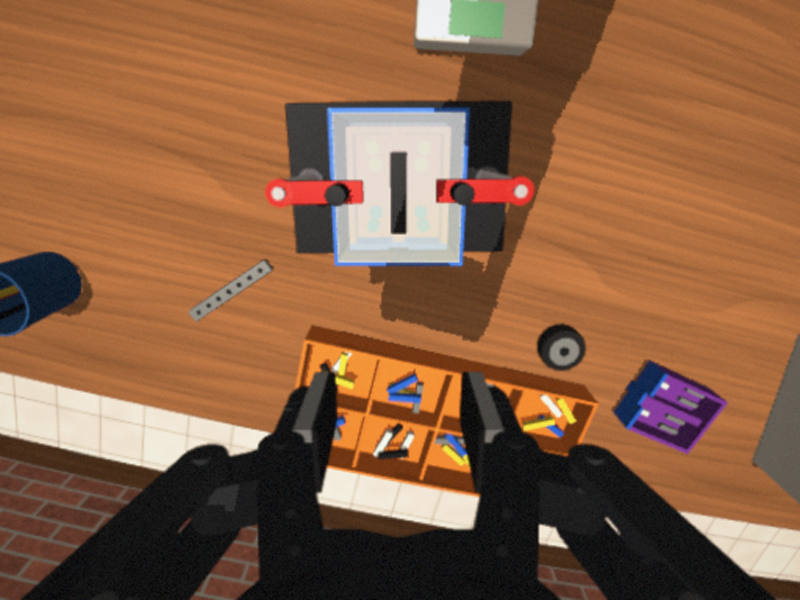

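Both arms lie straight across the cover, at (318,192) and (484,190), within about 0.01 rad of the dock's y axis.

```bash
python3 -c "
from h import *
print(hand_in())"
```

```text
the job is handed in; nothing more can be done
None
```

The job is handed in at about 100 s on the robot clock: all three orange trays are stacked home on the dock, the large clear cover is seated over them, and both turnbuttons are fully across its top; `hand_in()` returned no verdict.

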